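# Pop and open the blue stock cupboard under the stall display

### The arm

A 6-joint arm with a two-finger parallel gripper is mounted at the origin on the work surface. World frame = base frame: x ahead of the robot, y to its left, z up, the work surface at z = 0. Lengths are in mm, angles in rad, forces in N, time in s.
With the tool pointing down it reaches from about 275 to 975 mm from the base axis. Payload 8.4 kg.
Tool frame: the origin (TCP) lies on the centre line of the jaws, within the pads' length; the fingertips stand 22 mm ahead of it and the grasp point (between the pads) lies 3 mm ahead of it; z points along the fingers, y is the direction in which the jaws open and shut (so a half turn about z gives the same grasp; the last joint's range is limited). The gripper opens to 92 mm and grips with 3 to 60 N. Pads are 20 mm wide; open, the fingers measure 128 mm over their backs; the gripper's body (75 mm by 189 mm) begins 69 mm behind the grasp point.
Start: joints at [-1.335, 0.353, 1.633, -0, 1.155, -0.002], TCP at [147.227, -607.414, 236.583] pointing down, gripper open.
Joint ranges: [-2.63, 2.63], [-0.92, 2.1], [0.06, 2.66], [-1.3, 4.44], [0, 2.69], [-3.02, 3.02]. Speed limits (rad/s): [2.22, 2.22, 2.79, 3.14, 3.14, 3.14].

### API

Orientations are given as a unit quaternion [w, x, y, z].
In Python, from plant import * gives the robot as it stands. The module is installed in compiled form; this text tells all that it offers.
- The arm moves only by the tool play_rows, never from a script. Its argument "targets" is a list that holds one entry, the list of rows, each a list of 7 numbers: the shift along the tool's x, y, z scaled (see below), then the turn, a rotation vector about the tool's x, y, z scaled (see below), then the opening, from 0 (shut) to 1 (fully open). A call has 1 to 8 rows; each row shifts and turns the commanded pose from where the row before left it, along the tool's axes as they then stand; what a row does not reach is not made up. The controller multiplies each number of a shift by 0.2 m and each number of a turn by pi/4 rad. A row lasts 1/12 s, in which the tool goes at most 41.7 mm and 7.16 degrees, less where a joint would pass 70% of its speed; a pose out of reach is approached as far as the arm can. A call with a number of a shift or a turn outside -1 to 1 is refused whole. A call with a gripper value outside its range is refused whole. The fingers move at their own pace and stop on an object; "squeeze" is the grip in N (left out, the last holds). Time passes only in rows, so rows that do not move let the fingers close. It gives the time, the measured TCP pose, the force and the opening at its end, in the units of the state.
- sense(): the state, without advancing time (a new reading comes with each control period).
- get_image(name): name is "scene" or "top"; returns (picture, depth): 480x640x3 uint8, red, green, blue; 480x640 float32, mm along the optical axis (not along the pixel's ray), 0 where there is no reading.
- get_calibration(name): a dict with "intrinsics" (3x3 intrinsics, pixels), "R" (3x3) and "t" (3): a world point X has camera coordinates R X + t. Camera axes: x right, y down, z forward; pixel columns grow to the right and rows downward; lengths in mm; the calibration is good to about 2 mm. A picture is of the moment at which its call begins. get_calibration takes no time and is no camera call.
- close_job(): hands the job in, once; it reports no verdict.
The state is a dict: "time": time; "joint_positions": joint angles; "dq": joint speeds; "joint_torque": joint torques, N m; "ee_pos": TCP position; "ee_rot": TCP orientation; "ft_force": force on the tool from outside, world axes, zero at the start; "torque": the same for the moment, N m; "gripper_width": opening from 0.0 (shut) to 1.0 (fully open).
Only numpy, scipy, OpenCV 4.12 (cv2) and the standard library are available. Lean on these libraries where they do the work, as an engineer would, in place of code of your own. Each camera call takes 0.05 s, during which the arm holds its last target. There are 200 camera calls.

### The job

A customer wants something from the stock in the blue-fronted cupboard. Its door has no handle: press it gently near its free edge until the touch catch lets go and the door springs ajar, then push it from behind with the fingers until it stands wide open, about square to the cupboard, and leave it there. Do not pinch the door, keep the orange cupboard shut, and leave the goods on and around the cupboards standing where they are.

Things in the scene. Friction and masses are not known exactly. Their poses are not given: they have to be found in the camera images.
- blue_cupboard: The cupboard to open: white wooden riser, 210 mm deep (x), 220 wide (y), 240 high, fixed to the counter, goods on its top. Origin: centre of its underside; x points from the door side into it, away from the robot, y to the left as the robot sees it, z up. Carcass front at x = -105. The orange cupboard stands close beside it, left or right, at the same yaw.
- blue_door (a joint): Angle of the blue door, rad: 0 shut, grows as it swings towards the robot about its left (+y) edge, stop at 1.92. Shut, the catch holds it. Pressed in about 4 mm (-0.021 rad; 4.5 N near the free edge; stop at -0.030) and released, it springs to about 0.29 rad in 0.5 s, its free edge then 58 mm out. Beyond, it turns on light friction (0.04 N m) and stays where left. Shut again, it springs ajar again.
- blue_front: The outer, painted layer of the handleless blue door (rosette on it), 7.5 mm of its 15 mm. Origin on the hinge axis at the door's lower edge. In the cupboard's frame the shut door spans y -108 to +108 and z 17 to 237, its outer face at x = -126, its inner face at x = -111. Seen from above it is a blue strip in front of the white top.
- blue_lining: The inner, pale wooden layer of the blue door, the other 7.5 mm. Origin on the hinge axis at the door's lower edge.
- blue_press (a point): Point on the outer face of the blue door, 23 mm from its free (right, -y) edge, 32 mm below its top edge: a good place to press, along the cupboard's +x. Moves with the door.
- blue_edge (a point): Top corner of the blue door at its free edge, on the inner face: 237 mm high, 208 mm from the hinge axis. Moves with the door.
- blue_hinge (a point): Point of the door's vertical hinge axis at height 240 mm: x = -111, y = +100 in the cupboard's frame, in the plane of the shut door's inner face. Fixed.
- blue_catch (a point): The touch catch inside, under the cupboard's top near the free edge (x = -81, y = -62, z = 208 in the cupboard's frame). Fixed. In line with it the door carries a steel striker that stands 24 mm off its inner face, and 22 mm lower a white spring plunger, 8 mm thick, follows the door 45 mm out to ajar. Fingers behind the door have 40 mm clear between striker and free edge.
- orange_cupboard: The neighbouring cupboard, the same in every size and with the same catch, its door orange. Origin: centre of its underside. To be left shut.
- orange_door (a joint): Angle of the orange door, rad: 0 shut, as for the blue one.
- canister: Birch-bark canister with a wooden lid and knob, 74 mm across, 121 mm high, on top of the blue cupboard, at least 60 mm behind the carcass front. Origin: centre of its underside.
- bell: Brown clay bell, 60 mm across, 82 mm high, on top of the blue cupboard, at least 65 mm behind the carcass front. Origin: centre of its underside.
- mug: Blue ceramic mug, 76 mm across and 85 mm high with a handle, on top of the orange cupboard, at least 60 mm behind the carcass front. Origin: centre of its underside.
- bird: White china bird with blue wings, about 75 mm long and 72 mm high, on top of the orange cupboard, at least 60 mm behind the carcass front. Origin: centre of its underside.
- doll: Red nesting doll with a yellow scarf, 62 mm across, 97 mm high, on the counter in front of the orange door. Origin: centre of its underside.
- spoon_basket: Low wicker basket of wooden spoons, 200 x 140 mm, under 110 mm high, on the right of the counter. Origin: centre of its underside.
- card_reader: Black card reader, 155 x 75 mm, 30 mm high, on the right of the counter, near the robot. Origin: centre of its underside.
- board_stack: Stack of four round wooden boards, 124 mm across, 58 mm high, on the left of the counter. Origin: centre of its underside.

How it is judged:
By the outcome, as a careful person would: the job done as asked, in the order asked, and still so for the second after the job is handed in, with the robot touching nothing.
It also fails if it takes over 48 s, if anything falls off the work surface, if the arm or the gripper's body presses on something with over 40 N, if the wrist force passes 120 N, or if a joint passes its speed limit or range.

## Working session

There is one attempt and no reset: what is moved stays moved. The work goes in short steps, Python scripts to look and compute and a tool call to move; the robot and the scene stay as the last step left them, time stands still between calls to the robot, and variables do not carry over. Pictures are saved under pics/ and viewed, about 8 in all and at most 12, crops included, and the job is handed in when it is done.

Besides the shell and the picture viewer there is one more tool, called after ">>>" by a JSON object that holds its "method" and its "body", one argument or row to a line. play_rows: Moves the arm, as the interface text tells. Shifts and turns lie within -1 to 1; 1 stands for 0.2 m of shift or pi/4 rad of turn. Its arguments: {"type":"object","properties":{"targets":{"type":"array","items":{"type":"array","items":{"type":"array","items":{"type":"number"}}}},"squeeze":{"type":"number"}},"required":["targets"]}

```bash
mkdir -p pics; cat > h.py <<'E'
from plant import *
import numpy as np, cv2
def snap(n,f):
    p,d=get_image(n); cv2.imwrite('pics/'+f+'.png',p[:,:,::-1]); np.save('pics/'+f+'.npy',d); return p,d
def pts(n,d):
    c=get_calibration(n);K=np.array(c['intrinsics']);R=np.array(c['R']);t=np.array(c['t'])
    v,u=np.mgrid[0:480,0:640]
    C=np.stack([(u-K[0,2])/K[0,0]*d,(v-K[1,2])/K[1,1]*d,d],-1)
    return (C-t)@R
E
python3 - <<'E'
from h import *
for n in('top','scene'):
    p,d=snap(n,n+'0'); c=get_calibration(n); R=np.array(c['R']);print(n,-R.T@c['t'],R.round(2).tolist(),np.array(c['intrinsics'])[0])
s=sense();print(s)
E
```

```text
top [ 505.73304039  -37.4251046  1466.10979349] [[0.02, -1.0, -0.02], [-1.0, -0.02, -0.04], [0.04, 0.02, -1.0]] [528.17403081   0.         315.51714727]
scene [ 740.48772022  700.36195671 1091.81574836] [[-0.97, 0.25, -0.01], [0.2, 0.74, -0.64], [-0.15, -0.62, -0.77]] [538.17066056   0.         319.41940707]
{'time': 0.1, 'joint_positions': array([-1.33539964e+00,  3.53545948e-01,  1.63408024e+00,  1.11376935e-05,
        1.15521665e+00, -2.39897939e-03]), 'dq': array([-5.52136708e-05, -1.05907229e-03, -1.84564616e-03,  5.60591120e-04,
       -1.10320045e-03, -3.57234519e-04]), 'joint_torque': array([-5.22690189e-04, -5.94907379e+01, -3.34927511e+01,  6.98355795e-02,
        1.83872657e-02, -4.77928711e-05]), 'ee_pos': array([ 147.127684  , -606.98668516,  235.95056959]), 'ee_rot': array([-6.21447274e-04,  9.92940049e-01,  1.18615633e-01, -6.75990151e-05]), 'ft_force': array([-0.60378056, -0.06636033,  0.51475786]), 'torque': array([ 0.01891203, -0.01255185, -0.04579756]), 'gripper_width': 1.0012823009092562}
```

View pics/top0.png

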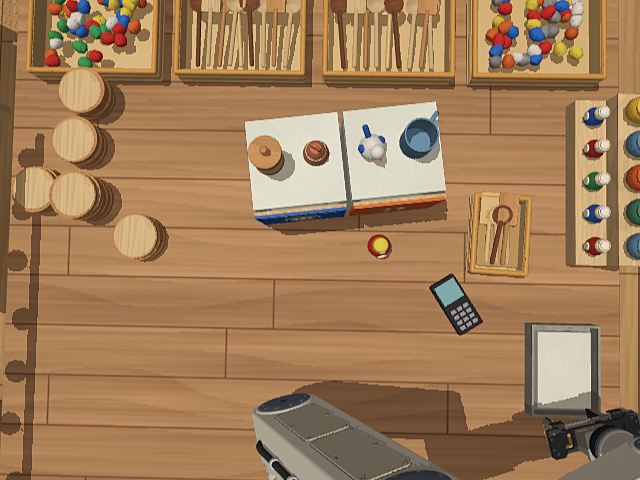

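View pics/scene0.png

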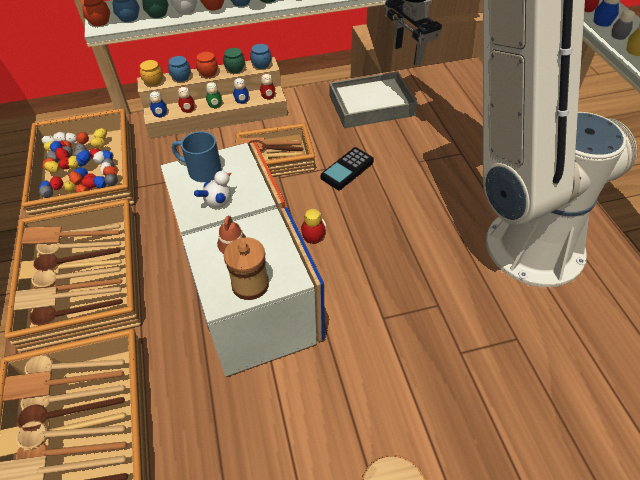

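The blue cupboard is on the left (top image: white top at about 247–345 × 115–210, blue strip along row 213). The orange one is on its right, and the doll stands at (380,245) in front of the orange door. Next I measure them.

```bash
python3 - <<'E'
from h import *
P={}
for n in('top','scene'):
    im=cv2.imread(f'pics/{n}0.png');d=np.load(f'pics/{n}0.npy');W=pts(n,d);P[n]=W
    hsv=cv2.cvtColor(im,cv2.COLOR_BGR2HSV).astype(int);H,S,V=hsv[...,0],hsv[...,1],hsv[...,2]
    box=(W[...,0]>450)&(W[...,0]<900)&(W[...,1]>-350)&(W[...,1]<200)
    white=box&(abs(W[...,2]-240)<12)&(S<40)&(V>150)
    print(n,'white z',np.median(W[white][:,2]))
    k,l,st,c=cv2.connectedComponentsWithStats(white.astype(np.uint8))
    for i in range(1,k):
        if st[i,4]>800:
            q=W[l==i][:,:2].astype(np.float32); r=cv2.minAreaRect(q);print(' comp',st[i],r,cv2.boxPoints(r).round(1).tolist())
    for nm,m in (('blue',(H>100)&(H<125)&(S>130)),('orange',(H>5)&(H<14)&(S>180)&(V>180))):
        m=m&box&(W[...,2]>228)&(W[...,2]<245)
        q=W[m]
        if len(q)>10:
            q=q[q[:,0]<np.percentile(q[:,0],100)]; print(nm,len(q),q.min(0).round(),q.max(0).round(),np.polyfit(q[:,1],q[:,0],1))
    # doll
    m=box&(W[...,2]>20)&(W[...,2]<110)&(((H<6)|(H>172)|((H>22)&(H<32)))&(S>150))&(W[...,0]<640)
    q=W[m]; print('doll',len(q),np.median(q,0),np.percentile(q,3,axis=0),np.percentile(q,97,axis=0))
E
```

```text
top white z 240.21662181501813
 comp [ 343  101  103   99 6048] ((761.7283935546875, -195.09927368164062), (210.82713317871094, 219.81112670898438), 6.951587200164795) [[643.7999877929688, -98.80000305175781], [670.4000244140625, -317.0], [879.7000122070312, -291.3999938964844], [853.0999755859375, -73.19999694824219]]
 comp [ 245  112  102   98 6261] ((733.621337890625, 35.22967529296875), (210.27955627441406, 219.3686981201172), 7.005248546600342) [[615.9000244140625, 131.3000030517578], [642.5999755859375, -86.5], [851.4000244140625, -60.79999923706055], [824.5999755859375, 156.89999389648438]]
blue 217 [597. -86. 228.] [624. 126. 244.] [-1.19600651e-01  6.13267201e+02]
orange 215 [ 624. -315.  229.] [ 653. -105.  243.] [-1.21373396e-01  6.13270794e+02]
doll 323 [ 543.15573564 -176.63967121   84.62829489] [ 519.90232759 -207.64113579   38.32501971] [ 568.36035916 -156.61697371   96.96604844]
scene white z 239.14207670650657
 comp [ 161  143  114   90 4536] ((759.4046020507812, -196.10861206054688), (208.5802001953125, 224.77813720703125), 6.8794708251953125) [[642.4000244140625, -97.0], [669.2999877929688, -320.20001220703125], [876.4000244140625, -295.20001220703125], [849.5, -72.0]]
 comp [ 182  209  132  114 6526] ((731.9520263671875, 28.488807678222656), (209.21038818359375, 233.82862854003906), 6.90511417388916) [[614.0, 132.0], [642.2000122070312, -100.19999694824219], [849.9000244140625, -75.0], [821.7000122070312, 157.10000610351562]]
blue 252 [594. -84. 229.] [625. 128. 240.] [-1.20216238e-01  6.12498764e+02]
orange 169 [ 623. -317.  231.] [ 652. -103.  240.] [-1.19051736e-01  6.12902150e+02]
doll 471 [ 546.59004032 -167.61883383   53.25803213] [ 519.82509804 -192.95259392   22.56993077] [ 570.2994067  -155.17046854   94.02882201]
```

>>> {"method": "play_rows", "body": {
  "targets": [
    [[0, 0, 0, 0, 0, 0.148, 0], [0.13, -0.15, 0, 0, 0, 0, 0], [0.13, -0.15, 0, 0, 0, 0, 0], [0.13, -0.15, 0, 0, 0, 0, 0], [0.13, -0.15, 0, 0, 0, 0, 0], [0.13, -0.15, 0, 0, 0, 0, 0], [0.13, -0.15, 0, 0, 0, 0, 0], [0.13, -0.15, 0, 0, 0, 0, 0]]
  ],
  "squeeze": 10
}}

```text
time: 0.77
ee_pos: [302.9, -375.1, 236.4]
ee_rot: [-0.0, 0.998, 0.061, -0.0]
ft_force: [1.0, 0.5, 1.1]
gripper_width: 0.443
```

>>> {"method": "play_rows", "body": {
  "targets": [
    [[0.13, -0.15, 0, 0, 0, 0, 0], [0.13, -0.15, 0, 0, 0, 0, 0], [0.13, -0.15, 0, 0, 0, 0, 0], [0.13, -0.15, 0, 0, 0, 0, 0], [0.13, -0.15, 0, 0, 0, 0, 0], [0.13, -0.15, 0, 0, 0, 0, 0], [0, 0, 0, 0, 0, 0, 0], [0, 0, 0, 0, 0, 0, 0]]
  ]
}}

```text
time: 1.43
ee_pos: [436.2, -177.5, 236.3]
ee_rot: [-0.0, 0.998, 0.063, -0.0]
ft_force: [-0.3, -0.2, 0.2]
gripper_width: -0.0
```

```bash
cat >> h.py <<'E'
from scipy.spatial.transform import Rotation as Ro
C0=np.array([733.,35.]);YAW=np.radians(6.95)
def cup(p):
    d=np.array(p)[...,:2]-C0;c,s=np.cos(YAW),np.sin(YAW)
    return np.stack([d[...,0]*c+d[...,1]*s,-d[...,0]*s+d[...,1]*c],-1)
def st():
    s=sense();q=s['ee_rot'];M=Ro.from_quat(np.r_[q[1:],q[0]]).as_matrix()
    print('t',s['time'],'cup',cup(s['ee_pos']).round(1),'z',s['ee_pos'][2].round(1),'toolx yaw',np.degrees(np.arctan2(M[1,0],M[0,0])).round(2),'tz',M[:,2].round(3),'F',s['ft_force'].round(1),'g',round(s['gripper_width'],2));return s
E
python3 -c "
from h import *
st();snap('top','top1');snap('scene','scene1')"
```

```text
t 1.4333 cup [-320.4 -175. ] z 236.3 toolx yaw 7.21 tz [-0.  0. -1.] F [-0.3 -0.2  0.2] g -0.0
```

View pics/scene1.png

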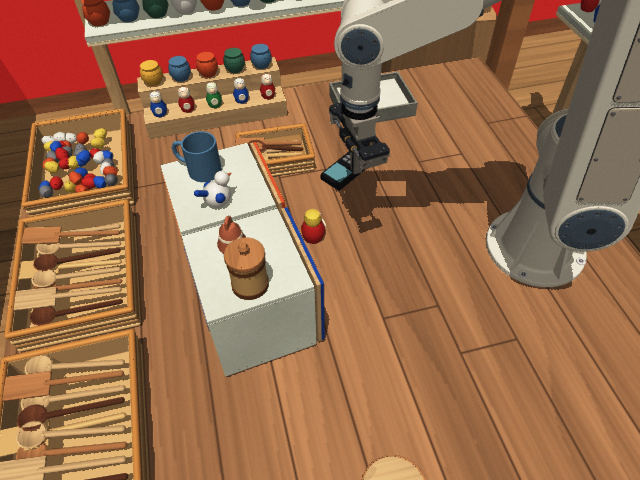

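Scene view: the closed gripper is clear of everything at about (370,150), the doll is at (313,227), and both doors are shut. I approach the press point.

>>> {"method": "play_rows", "body": {
  "targets": [
    [[0.16, -0.112, 0.018, 0, 0, 0, 0], [0.16, -0.112, 0.018, 0, 0, 0, 0], [0.16, -0.112, 0.018, 0, 0, 0, 0], [0.16, -0.112, 0.018, 0, 0, 0, 0], [0.08, 0, 0, 0, 0, 0, 0], [0.08, 0, 0, 0, 0, 0, 0], [0, 0, 0, 0, 0, 0, 0], [0, 0, 0, 0, 0, 0, 0]]
  ]
}}

```text
time: 2.2
ee_pos: [582.9, -72.4, 221.6]
ee_rot: [0.0, 0.998, 0.06, -0.001]
ft_force: [0.0, 1.1, -0.2]
gripper_width: 0.011
```

```bash
python3 -c "
from h import *
st();p,d=snap('scene','scene2');cv2.imwrite('pics/c2.png',cv2.resize(p[120:320,200:440,::-1],None,fx=3,fy=3)[:600])"
```

```text
t 2.2 cup [-162.   -88.4] z 221.6 toolx yaw 6.87 tz [-0.001 -0.    -1.   ] F [ 0.   1.1 -0.2] g 0.01
```

View pics/c2.png

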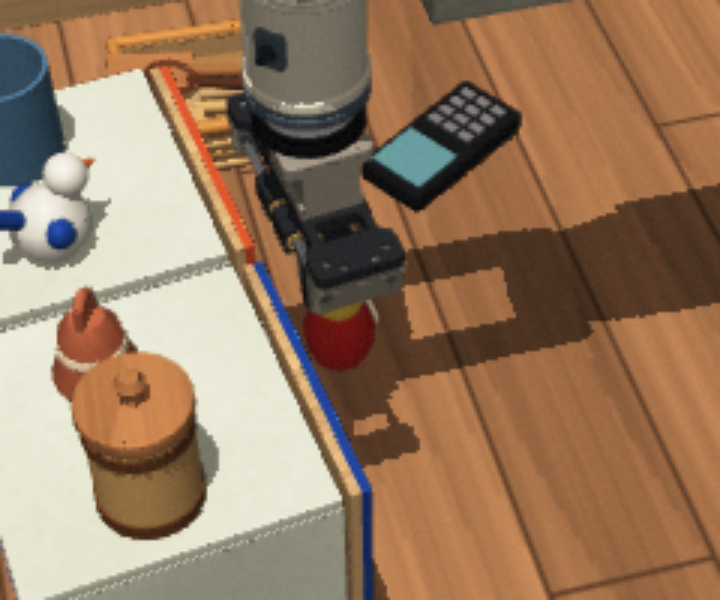

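The gripper stands just outside the door near its free edge, clear of the doll. I creep in.

>>> {"method": "play_rows", "body": {
  "targets": [
    [[0.015, -0.018, 0, 0, 0, 0, 0], [0.015, 0, 0, 0, 0, 0, 0], [0.015, 0, 0, 0, 0, 0, 0], [0.015, 0, 0, 0, 0, 0, 0], [0.015, 0, 0, 0, 0, 0, 0], [0.015, 0, 0, 0, 0, 0, 0], [0, 0, 0, 0, 0, 0, 0]]
  ]
}}

```text
time: 2.83
ee_pos: [601.4, -65.1, 222.2]
ee_rot: [0.0, 0.998, 0.061, 0.0]
ft_force: [-0.7, 0.6, -1.2]
gripper_width: 0.005
```

```bash
python3 -c "
from h import *
st()"
```

```text
t 2.8333 cup [-142.7  -83.5] z 222.2 toolx yaw 6.97 tz [ 0.  0. -1.] F [-0.7  0.6 -1.2] g 0.01
```

>>> {"method": "play_rows", "body": {
  "targets": [
    [[0.01, 0, 0, 0, 0, 0, 0], [0.01, 0, 0, 0, 0, 0, 0], [0.01, 0, 0, 0, 0, 0, 0], [0, 0, 0, 0, 0, 0, 0]]
  ]
}}

```text
time: 3.17
ee_pos: [606.6, -64.5, 222.1]
ee_rot: [0.0, 0.998, 0.061, -0.0]
ft_force: [-2.4, -0.4, 1.4]
gripper_width: 0.007
```

>>> {"method": "play_rows", "body": {
  "targets": [
    [[0.006, 0, 0, 0, 0, 0, 0], [0.006, 0, 0, 0, 0, 0, 0], [0, 0, 0, 0, 0, 0, 0]]
  ]
}}

```text
time: 3.42
ee_pos: [608.9, -64.4, 222.1]
ee_rot: [0.0, 0.998, 0.061, -0.0]
ft_force: [-4.3, -1.2, 1.8]
gripper_width: 0.005
```

>>> {"method": "play_rows", "body": {
  "targets": [
    [[0.006, 0, 0, 0, 0, 0, 0], [0, 0, 0, 0, 0, 0, 0]]
  ]
}}

```text
time: 3.58
ee_pos: [610.1, -64.3, 222.1]
ee_rot: [0.0, 0.998, 0.061, -0.0]
ft_force: [-4.2, -2.7, 1.6]
gripper_width: 0.008
```

>>> {"method": "play_rows", "body": {
  "targets": [
    [[0.005, 0, 0, 0, 0, 0, 0], [0, 0, 0, 0, 0, 0, 0]]
  ]
}}

```text
time: 3.75
ee_pos: [611.1, -64.2, 222.1]
ee_rot: [0.0, 0.998, 0.061, -0.0]
ft_force: [-3.4, -3.1, 1.7]
gripper_width: 0.009
```

>>> {"method": "play_rows", "body": {
  "targets": [
    [[0.006, 0, 0, 0, 0, 0, 0], [0, 0, 0, 0, 0, 0, 0]]
  ]
}}

```text
time: 3.92
ee_pos: [611.9, -64.1, 222.1]
ee_rot: [0.0, 0.998, 0.061, -0.001]
ft_force: [-6.2, -3.2, 2.6]
gripper_width: 0.004
```

The force has risen past the catch load, so I release by retreating quickly.

>>> {"method": "play_rows", "body": {
  "targets": [
    [[-0.2, 0, 0, 0, 0, 0, 0], [-0.2, 0, 0, 0, 0, 0, 0], [-0.2, 0, 0, 0, 0, 0, 0], [0, 0, -0.2, 0, 0, 0, 0], [0, 0, -0.2, 0, 0, 0, 0], [0, 0, 0, 0, 0, 0, 0], [0, 0, 0, 0, 0, 0, 0]]
  ]
}}

```text
time: 4.5
ee_pos: [495.5, -78.4, 305.0]
ee_rot: [0.0, 0.998, 0.061, 0.004]
ft_force: [-0.8, 1.4, 0.5]
gripper_width: 0.013
```

```bash
python3 -c "
from h import *
st();p,d=snap('scene','scene3');cv2.imwrite('pics/c3.png',cv2.resize(p[120:360,180:440,::-1],None,fx=2.5,fy=2.5)); snap('top','top3')"
```

```text
t 4.5 cup [-249.5  -83.8] z 305.0 toolx yaw 6.96 tz [ 0.007 -0.001 -1.   ] F [-0.8  1.4  0.5] g 0.01
```

View pics/c3.png

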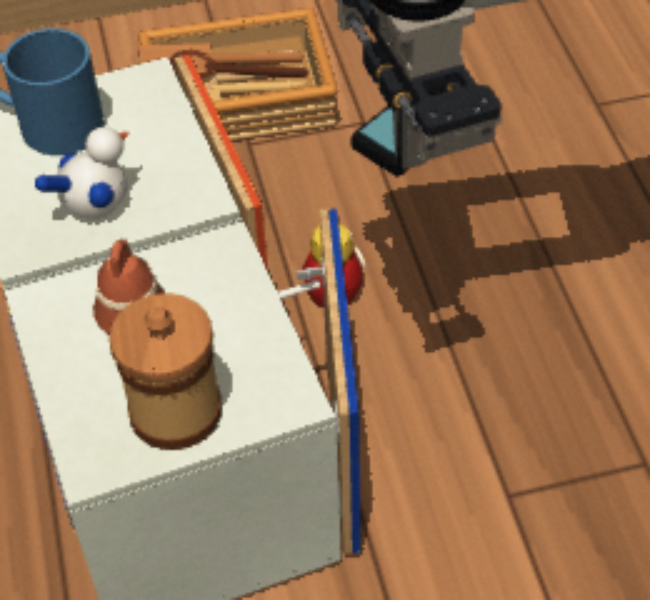

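Scene crop: the door is ajar with its free edge at crop (333,212). The striker and plunger show at (310,272), and the doll stands untouched beyond. Before inserting I check the door line.

```bash
cat >> h.py <<'E'
def door(n,f):
    im=cv2.imread(f'pics/{f}.png');W=pts(n,np.load(f'pics/{f}.npy'));h=cv2.cvtColor(im,cv2.COLOR_BGR2HSV).astype(int)
    m=(h[...,0]>100)&(h[...,0]<125)&(h[...,1]>130)&(W[...,2]>228)&(W[...,2]<243)
    q=cup(W[m]);q=q[(q[:,0]<-106)&(q[:,0]>-370)&(q[:,1]<130)&(q[:,1]>-130)]
    vx,vy,x,y=cv2.fitLine(q.astype(np.float32),cv2.DIST_HUBER,0,.01,.01).ravel()
    if vx>0: vx,vy=-vx,-vy
    print(f,len(q),'angle',np.arctan2(-vx,-vy).round(3),'min',q.min(0).round(),'max',q.max(0).round());return W
E
python3 -c "
from h import *
door('top','top3');W=door('scene','scene3')
c=cup(W);m=(abs(W[...,2]-203)<10)&(c[...,0]<-112)&(c[...,0]>-160)&(c[...,1]>-100)&(c[...,1]<-30)
q=c[m];print(len(q));print(np.c_[q,W[m][:,2]].round()[::max(1,len(q)//15)])"
```

```text
top3 204 angle 0.289 min [-183.  -94.] max [-119.  109.]
scene3 268 angle 0.292 min [-184.  -95.] max [-119.  112.]
45
[[-145.  -65.  208.]
 [-150.  -60.  211.]
 [-141.  -60.  211.]
 [-148.  -60.  209.]
 [-153.  -56.  211.]
 [-138.  -57.  212.]
 [-144.  -54.  213.]
 [-151.  -58.  206.]
 [-136.  -60.  207.]
 [-143.  -60.  204.]
 [-148.  -56.  206.]
 [-136.  -60.  204.]
 [-142.  -57.  204.]
 [-154.  -47.  210.]
 [-154.  -40.  208.]]
```

>>> {"method": "play_rows", "body": {
  "targets": [
    [[0.139, 0.014, 0, 0, 0, 0, 0], [0.139, 0.014, 0, 0, 0, 0, 0], [0.139, 0.014, 0, 0, 0, 0, 0], [0.139, 0.014, 0, 0, 0, 0, 0], [0, 0, 0.05, 0, 0, 0, 0], [0, 0, 0.05, 0, 0, 0, 0], [0, 0, 0, 0, 0, 0, 0]]
  ]
}}

```text
time: 5.18
ee_pos: [602.9, -75.6, 278.1]
ee_rot: [-0.001, 0.998, 0.061, -0.003]
ft_force: [-0.8, 0.1, -0.1]
gripper_width: 0.004
```

```bash
python3 -c "
from h import *
st()"
```

```text
t 5.1833 cup [-142.5  -94. ] z 278.1 toolx yaw 6.97 tz [-0.006  0.001 -1.   ] F [-0.8  0.1 -0.1] g 0.0
```

>>> {"method": "play_rows", "body": {
  "targets": [
    [[0.015, 0, 0.07, 0, 0, 0, 0], [0, 0, 0.07, 0, 0, 0, 0], [0, 0, 0.07, 0, 0, 0, 0], [0, 0, 0.06, 0, 0, 0, 0], [0, 0, 0, 0, 0, 0, 0], [0, 0, 0, 0, 0, 0, 0]]
  ]
}}

```text
time: 5.68
ee_pos: [607.2, -75.6, 227.7]
ee_rot: [-0.0, 0.998, 0.061, -0.001]
ft_force: [0.7, -0.8, -0.0]
gripper_width: 0.004
```

```bash
python3 -c "
from h import *
st();p,d=snap('scene','scene4');cv2.imwrite('pics/c4.png',cv2.resize(p[120:360,180:440,::-1],None,fx=2.5,fy=2.5))"
```

```text
t 5.6833 cup [-138.3  -94.6] z 227.7 toolx yaw 6.96 tz [-0.002  0.    -1.   ] F [ 0.7 -0.8 -0. ] g 0.0
```

View pics/c4.png

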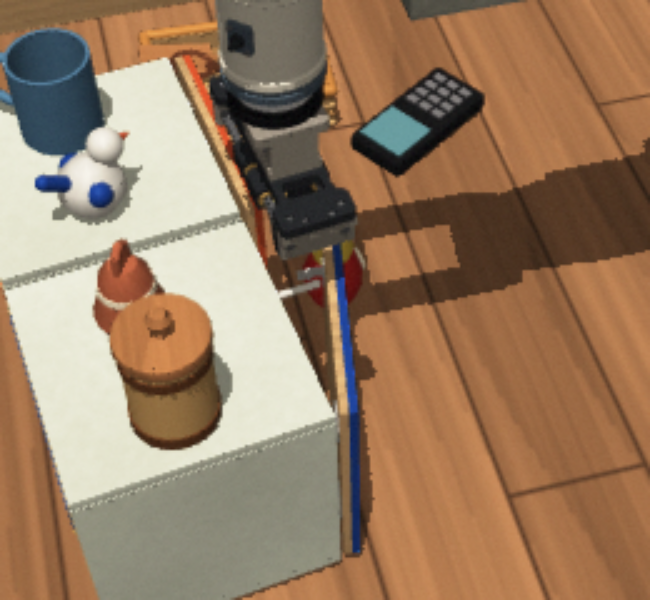

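The fingers are behind the free edge without contact. I work out the push arc.

```bash
python3 - <<'E'
import numpy as np
h=np.array([-111,100.])
def P(t):
    r=np.interp(t,[.29,1.2],[196,187]);u=np.array([-np.sin(t),-np.cos(t)]);n=np.array([np.cos(t),-np.sin(t)])
    return h+r*u+(11*abs(np.cos(t))+18*np.sin(t))*n
p=np.array([-138.3,-94.6])
for t in np.r_[.29,np.arange(.35,1.57,.06),1.57]:
    q=P(t);d=(q-p)/200;print(round(t,2),q.round(1),[round(d[0],3),round(-d[1],3)]);p=q
E
```

```text
0.29 [-152.   -92.3] [np.float64(-0.069), np.float64(-0.011)]
0.35 [-162.5  -89.2] [np.float64(-0.052), np.float64(-0.015)]
0.41 [-172.8  -85.5] [np.float64(-0.052), np.float64(-0.018)]
0.47 [-182.9  -81.3] [np.float64(-0.051), np.float64(-0.021)]
0.53 [-192.8  -76.5] [np.float64(-0.049), np.float64(-0.024)]
0.59 [-202.5  -71.1] [np.float64(-0.048), np.float64(-0.027)]
0.65 [-211.8  -65.1] [np.float64(-0.047), np.float64(-0.03)]
0.71 [-220.8  -58.6] [np.float64(-0.045), np.float64(-0.033)]
0.77 [-229.5  -51.5] [np.float64(-0.043), np.float64(-0.035)]
0.83 [-237.7  -44. ] [np.float64(-0.041), np.float64(-0.038)]
0.89 [-245.5  -35.9] [np.float64(-0.039), np.float64(-0.04)]
0.95 [-252.9  -27.3] [np.float64(-0.037), np.float64(-0.043)]
1.01 [-259.7  -18.3] [np.float64(-0.034), np.float64(-0.045)]
1.07 [-266.    -8.9] [np.float64(-0.032), np.float64(-0.047)]
1.13 [-271.8    1. ] [np.float64(-0.029), np.float64(-0.049)]
1.19 [-277.    11.2] [np.float64(-0.026), np.float64(-0.051)]
1.25 [-282.    21.5] [np.float64(-0.025), np.float64(-0.052)]
1.31 [-286.5   32.2] [np.float64(-0.022), np.float64(-0.054)]
1.37 [-290.3   43.3] [np.float64(-0.019), np.float64(-0.055)]
1.43 [-293.4   54.6] [np.float64(-0.016), np.float64(-0.057)]
1.49 [-295.9   66.1] [np.float64(-0.012), np.float64(-0.058)]
1.55 [-297.6   77.9] [np.float64(-0.009), np.float64(-0.059)]
1.57 [-298.    81.8] [np.float64(-0.002), np.float64(-0.02)]
```

>>> {"method": "play_rows", "body": {
  "targets": [
    [[-0.035, -0.005, 0, 0, 0, 0, 0], [-0.034, -0.006, 0, 0, 0, 0, 0], [-0.052, -0.015, 0, 0, 0, 0, 0], [-0.052, -0.018, 0, 0, 0, 0, 0], [-0.051, -0.021, 0, 0, 0, 0, 0], [-0.049, -0.024, 0, 0, 0, 0, 0], [-0.048, -0.027, 0, 0, 0, 0, 0], [0, 0, 0, 0, 0, 0, 0]]
  ]
}}

```text
time: 6.4
ee_pos: [539.3, -59.5, 228.2]
ee_rot: [-0.0, 0.998, 0.061, -0.001]
ft_force: [0.6, -0.3, -1.0]
gripper_width: 0.003
```

```bash
python3 -c "
from h import *
st();snap('scene','scene5');door('scene','scene5');snap('top','top5');door('top','top5')"
```

```text
t 6.4 cup [-203.7  -70.4] z 228.2 toolx yaw 6.98 tz [-0.001  0.    -1.   ] F [ 0.6 -0.3 -1. ] g 0.0
scene5 266 angle 0.614 min [-218.  -32.] max [-116.  113.]
top5 92 angle 0.617 min [-174.   32.] max [-116.  113.]
```

The door is following: 0.61 rad against 0.59 planned. I continue.

>>> {"method": "play_rows", "body": {
  "targets": [
    [[-0.047, -0.03, 0, 0, 0, 0, 0], [-0.045, -0.033, 0, 0, 0, 0, 0], [-0.043, -0.035, 0, 0, 0, 0, 0], [-0.041, -0.038, 0, 0, 0, 0, 0], [-0.039, -0.04, 0, 0, 0, 0, 0], [-0.037, -0.043, 0, 0, 0, 0, 0], [-0.034, -0.045, 0, 0, 0, 0, 0], [-0.032, -0.047, 0, 0, 0, 0, 0]]
  ]
}}

```text
time: 7.17
ee_pos: [470.1, -5.5, 228.3]
ee_rot: [-0.0, 0.998, 0.061, 0.0]
ft_force: [0.7, -0.2, 0.1]
gripper_width: 0.005
```

>>> {"method": "play_rows", "body": {
  "targets": [
    [[-0.029, -0.049, 0, 0, 0, 0, 0], [-0.026, -0.051, 0, 0, 0, 0, 0], [-0.025, -0.052, 0, 0, 0, 0, 0], [-0.022, -0.054, 0, 0, 0, 0, 0], [0, 0, 0, 0, 0, 0, 0]]
  ]
}}

```text
time: 7.58
ee_pos: [444.5, 33.7, 228.1]
ee_rot: [-0.0, 0.998, 0.061, -0.0]
ft_force: [0.1, -0.3, -0.7]
gripper_width: 0.006
```

```bash
python3 -c "
from h import *
st();p,d=snap('scene','scene6');door('scene','scene6');snap('top','top6');door('top','top6');cv2.imwrite('pics/c6.png',cv2.resize(p[120:400,180:480,::-1],None,fx=2,fy=2))"
```

```text
t 7.5833 cup [-286.5   33.7] z 228.1 toolx yaw 7.02 tz [-0.001  0.    -1.   ] F [ 0.1 -0.3 -0.7] g 0.01
scene6 410 angle 1.34 min [-282.   69.] max [-107.  116.]
top6 139 angle 1.339 min [-239.   81.] max [-107.  116.]
```

View pics/c6.png

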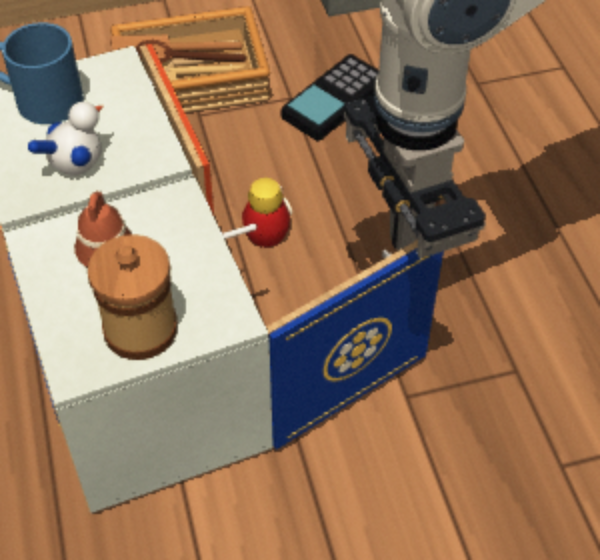

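The door is at 1.34 rad and the goods are in place. I finish slowly to square.

>>> {"method": "play_rows", "body": {
  "targets": [
    [[-0.01, -0.028, 0, 0, 0, 0, 0], [-0.009, -0.028, 0, 0, 0, 0, 0], [-0.008, -0.028, 0, 0, 0, 0, 0], [-0.008, -0.028, 0, 0, 0, 0, 0], [-0.006, -0.029, 0, 0, 0, 0, 0], [-0.006, -0.029, 0, 0, 0, 0, 0], [-0.005, -0.029, 0, 0, 0, 0, 0], [-0.004, -0.025, 0, 0, 0, 0, 0]]
  ]
}}

```text
time: 8.35
ee_pos: [428.9, 75.9, 228.2]
ee_rot: [-0.0, 0.998, 0.061, 0.0]
ft_force: [0.3, -0.1, 0.6]
gripper_width: 0.001
```

```bash
python3 -c "
from h import *
st();p,d=snap('scene','scene7');door('scene','scene7');snap('top','top7');door('top','top7')"
```

```text
t 8.35 cup [-296.9   77.4] z 228.2 toolx yaw 6.97 tz [ 0.  0. -1.] F [ 0.3 -0.1  0.6] g 0.0
scene7 477 angle 1.533 min [-302.   99.] max [-106.  116.]
top7 162 angle 1.545 min [-256.  105.] max [-107.  114.]
```

>>> {"method": "play_rows", "body": {
  "targets": [
    [[0, -0.014, 0, 0, 0, 0, 0], [0, -0.014, 0, 0, 0, 0, 0], [0, 0, 0, 0, 0, 0, 0], [-0.005, 0.05, 0, 0, 0, 0, 0], [-0.02, 0.12, 0, 0, 0, 0, 0], [-0.03, 0.15, -0.05, 0, 0, 0, 0], [-0.03, 0.15, -0.1, 0, 0, 0, 0], [-0.03, 0.15, -0.1, 0, 0, 0, 0]]
  ]
}}

```text
time: 9.12
ee_pos: [419.6, -46.9, 278.3]
ee_rot: [-0.0, 0.998, 0.061, -0.001]
ft_force: [0.9, 0.2, 0.2]
gripper_width: 0.007
```

>>> {"method": "play_rows", "body": {
  "targets": [
    [[-0.03, 0.15, -0.08, 0, 0, 0, 0], [-0.03, 0.15, 0, 0, 0, 0, 0], [-0.03, 0.15, 0, 0, 0, 0, 0], [-0.03, 0.15, 0, 0, 0, 0, 0], [-0.03, 0.15, 0, 0, 0, 0, 0], [-0.03, 0.15, 0, 0, 0, 0, 0], [0, 0, 0, 0, 0, 0, 0], [0, 0, 0, 0, 0, 0, 0]]
  ]
}}

```text
time: 9.78
ee_pos: [406.0, -229.8, 294.0]
ee_rot: [-0.0, 0.998, 0.059, -0.0]
ft_force: [-0.4, 0.3, 0.4]
gripper_width: 0.003
```

```bash
python3 -c "
from h import *
st();p,d=snap('scene','scene8');door('scene','scene8');snap('top','top8');door('top','top8')"
```

```text
t 9.7833 cup [-356.7 -223.3] z 294.0 toolx yaw 6.77 tz [-0.  0. -1.] F [-0.4  0.3  0.4] g 0.0
scene8 530 angle 1.567 min [-318.  104.] max [-106.  116.]
top8 234 angle 1.565 min [-318.  108.] max [-107.  115.]
```

View pics/top8.png

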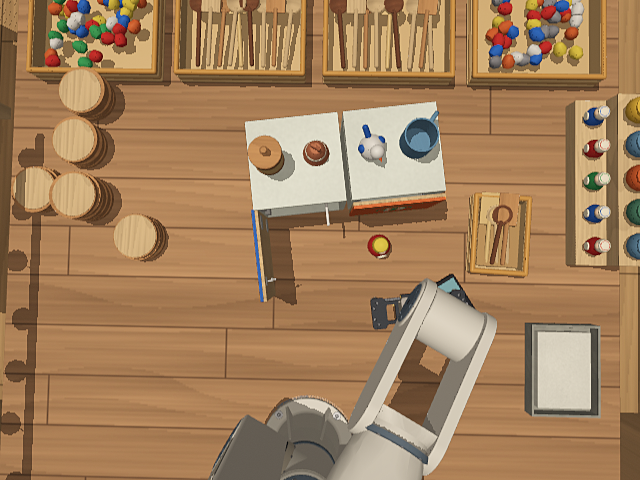

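View pics/scene8.png

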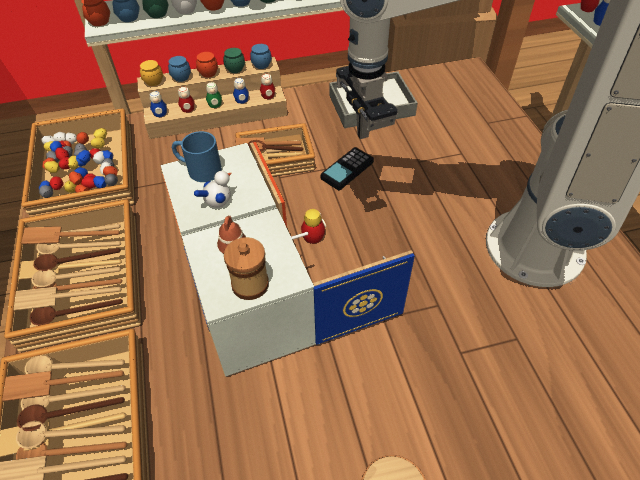

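The blue door stands square (top view, from (253,212) to (265,298)). The orange door is shut, the doll is still at (380,245), the goods have not moved, and the arm is clear.

```bash
python3 -c "
from plant import *
print(close_job())"
```

```text
the job is handed in; nothing more can be done
None
```

The blue door is open, about square to the cupboard, and I have handed the job in. I pressed it near its free edge with closed fingers, at about 7 N, until the catch let go. It sprang to 0.29 rad, and I pushed it the rest of the way from behind without pinching it.

- **Door angle:** after the arm withdrew, it measured 1.567 rad in the scene view and 1.565 rad in the top view. Earlier readings agreed to within about 0.012 rad.
- **Surroundings:** by eye in the last pictures, the orange door is shut and the goods, doll, basket and card reader are where they were.
- **Robot:** the arm is clear of everything, and the job took about 9.9 s of robot time.

No check failed.

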